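Seat the stage insert and gauge the hold-down gap

TASK

Put the windowed metal insert into the recess of the microscope stage plate, glass up, and press it firmly down with the fingers until it is flush. Then take the taper blade by its handle, lay it flat on the stage and slide it tip first under the sprung hold-down plate until it drags snugly, raising that plate by about one millimetre - not loose, not forced - and finish there, still gripping the handle and holding the blade at that depth. Leave the dish, the metal cap and the tube rack where they are.

Things in the scene. Friction and masses are not known exactly. Their poses are not given: they have to be found in the camera images.
- stage: Black microscope stage plate on a low bench stand, fixed: 220 x 130 mm, flat top 60 mm above its origin (underside centre of the stand, on the bench). Its x axis is its length and points the way the blade is pushed. The recess lies towards -x; a white bridge, 76 mm across and 34 mm long, stands over the plate from 38 to 72 mm in x, its top about 44 mm above the plate, carrying the sprung hold-down plate.
- seat (a point): Centre of the floor of the rectangular recess in the stage plate: 73 mm long (stage x), 47 mm wide (stage y), 12 mm deep, open above; this point is 50 mm behind (-x) the stage's centre. Axes as the stage.
- mouth (a point): Point on the stage plate's top surface straight below the rounded front lip of the hold-down plate, mid-width; 25 mm ahead (+x) of the stage's centre. Axes as the stage: x into the gap. The passage under the hold-down plate is open at the far end, 52 mm wide between the bridge posts.
- lip (a point): Middle of the lowest line of the hold-down plate's rounded front lip (bar of 5 mm radius, 44 mm wide); the plate reaches 56 mm beyond it in +x. At rest the gap between it and the stage top is between 2.8 and 4.8 mm, different each time.
- jaw (a joint): Height in m by which the sprung hold-down plate is raised from its rest, straight up; 0 at rest, at most 0.012. It rests on a stop and presses down with about 1.5 N as soon as it is raised, plus 2.5 N for each mm. Raised by 1 mm, it makes the blade drag with about 3 to 6 N against the push.
- insert: Aluminium stage insert with a round glass window in its top: flat block 70 mm (x) x 44 mm (y) x 12 mm high, about 110 g, its lower 3 mm edge stepped in by 1.5 mm; origin at the centre of its underside. At the start it lies window up on the bench. Either end may go first.
- blade: Taper blade with an upright handle, about 90 g, lying on the bench. Origin: underside, below the centre of the grey handle, which is 40 mm (x) x 18 mm (y) x 42 mm high. From the handle's front face (20 mm ahead of the origin) a steel blade, 20 mm wide, runs 75 mm along +x; its underside is flat and level with the handle's underside, its top slopes: 2 mm thick at the tip, growing by 1 mm for every 12 mm towards the handle.
- tip (a point): Middle of the blade's tip edge, on the underside, 95 mm ahead (+x) of the blade's origin.
- dish: Shallow clear dish, 88 mm across, 18 mm high, loose; to be left alone. Origin at its underside centre.
- cap: Plain steel cap, 42 mm across, 30 mm high, loose; to be left alone. Origin at its underside centre.
- rack: Empty tube rack block with eight holes, 75 x 110 x 28 mm, loose; to be left alone. Origin at its underside centre.
Not all that is in view belongs to the job. Several things look just like the blade: the one meant starts nearest to the robot's base. Several things look just like the insert: the one meant starts farthest to the robot's right.

How it is judged:
By the outcome, as a careful person would: the job done as asked, in the order asked, and still so for the second after the job is handed in, while the arm keeps its last pose, push and grip.
It also fails if it takes over 69 s, if anything falls off the work surface, if the arm or the gripper's body presses on something with over 40 N, if the wrist force passes 120 N, or if a joint passes its speed limit or range.

ROBOT

A 7-joint arm with a two-finger parallel gripper is mounted at the origin on the work surface. World frame = base frame: x ahead of the robot, y to its left, z up, the work surface at z = 0. Lengths are in m, angles in rad, forces in N, time in s.
With the tool pointing down it reaches from about 0.4 to 0.85 m from the base axis. Payload 4.5 kg.
Tool frame: the origin (TCP) lies at the very end of the fingers, on their centre line; the grasp point (between the pads) lies 19 mm behind it (r.grip_depth is the distance from the TCP to the grasp point, in m); z points along the fingers, x is the direction in which the jaws open and shut, and the axes are right-handed (so a half turn about z gives the same grasp; the last joint's range is limited). The gripper opens to 88 mm and grips with 3 to 60 N. Pads are 18 mm wide; open, the fingers measure 123 mm over their backs; the gripper's body (75 mm by 187 mm) begins 45 mm behind the grasp point.
Start: joints at [0.034, 0.689, -0.195, 1.565, 0.157, 0.902, -0.215], TCP at [0.625, 0, 0.239] pointing down, gripper open.
Joint ranges: [-3.01, 3.01], [-0.46, 2.08], [-1.47, 1.51], [0.13, 2.56], [-1, 4.14], [0.04, 2.09], [-2.66, 2.66]. Speed limits (rad/s): [2.57, 2.57, 3.14, 3.14, 3.14, 3.14, 3.14].

INTERFACE

Orientations are given as a unit quaternion [x, y, z, w].
In Python, from plant import r gives the robot as it stands. The module is installed in compiled form; this text tells all that it offers.
- The arm moves only by the shell command python3 -m jog 'ROWS' [FORCE]. ROWS is JSON, a list of rows, each a list of 5 numbers: the shift along the tool's x, y, z in units of 1 m (1.0 is 1 m), then the turn about the tool's z in units of 360 degrees (1.0 is 360 degrees), then the closure, from 0 (fully open) to 1 (shut). In form: [[dx, dy, dz, yaw, fingers], ...]. A call has 1 to 20 rows; each row shifts and turns the commanded pose from where the row before left it, along the tool's axes as they then stand; what a row does not reach is not made up. A row lasts 1/10 s, in which the tool goes at most 50 mm and 8.59 degrees, less where a joint would pass 70% of its speed; a pose out of reach is approached as far as the arm can. A call with a number of a shift or a turn outside -1 to 1 is refused whole. A call with a gripper value outside its range is refused whole. The fingers move at their own pace and stop on an object; FORCE is the grip in N (left out, the last holds). Time passes only in rows, so rows that do not move let the fingers close. It gives the time, the measured TCP pose, the force and the opening at its end, in the units of the state.
- r.get_state(): the state, without advancing time (a new reading comes with each control period).
- r.snapshot(name): name is "scene" or "side" or "wrist"; returns the picture (400x640x3 uint8, red, green, blue); there is no depth.
- r.get_calibration(name): a dict with "mtx" (3x3 intrinsics, pixels), "R" (3x3) and "t" (3): a world point X has camera coordinates R X + t. Camera axes: x right, y down, z forward; pixel columns grow to the right and rows downward; lengths in m; the calibration is good to about 2 mm. The wrist camera is an equidistant fisheye: a pixel r from the principal point sees the ray r / f radians off the axis. A picture is of the moment at which its call begins: read the wrist's pose just before it. get_calibration takes no time and is no camera call; for the wrist camera it gives the pose at the moment of the call.
- r.finish_job(): hands the job in, once; it reports no verdict.
Trained networks look in the newest picture that a camera, given by its name, has taken for a name from the list of things; names that differ only in an ending like _2 or _b are one class to them, and where a whole thing is asked for, a point or a joint stands for the part that bears it (a point fixed in the world has none). Each returns a list of dicts, best first, with "score" (0 to 1); they miss things now and then, are a little off and sometimes report something else, mostly with a low value. They report only what shows in the picture. A call takes as long as a camera call. They do not tell look-alikes from the thing itself.
- r.cut_out(thing, camera): "pixels" (400x640 bool, what is visible of it) and "rect" ([left, top, right, bottom] in pixels, round what is visible of it).
The state is a dict: "clock": time; "q": joint angles; "qd": joint speeds; "joint_torque": joint torques, N m; "tool_pos": TCP position; "eef_rot": TCP orientation; "contact_force": force on the tool from outside, world axes, zero at the start; "moment": the same for the moment, N m; "opening": opening from 0.0 (shut) to 1.0 (fully open).
Only numpy, scipy, OpenCV 4.12 (cv2) and the standard library are available. Lean on these libraries where they do the work, as an engineer would, in place of code of your own. Each camera call takes 0.05 s, during which the arm holds its last target.

## Working session

There is one attempt and no reset: what is moved stays moved. The work goes in short steps, Python scripts to look and compute and a shell command to move; the robot and the scene stay as the last step left them, time stands still between calls to the robot, and variables do not carry over. Pictures are saved under pics/ and viewed, and the job is handed in when it is done.

```bash
mkdir -p pics; ls
python3 - <<'E'
from plant import r
import cv2,numpy as np
s=r.get_state(); print({k:np.round(v,4).tolist() for k,v in s.items()}, r.grip_depth)
for n in ["scene","side","wrist"]:
    c=r.get_calibration(n); print(n,np.round(c['mtx'],1).tolist(),np.round(c['R'],4).tolist(),np.round(c['t'],4).tolist())
    im=r.snapshot(n); cv2.imwrite(f"pics/{n}0.png",cv2.cvtColor(im,cv2.COLOR_RGB2BGR))
E
```

```text
pics
{'clock': 0.0, 'q': [0.0338, 0.69, -0.1945, 1.5664, 0.1573, 0.9025, -0.2151], 'qd': [-0.0028, 0.0008, -0.0001, 0.0003, -0.0003, 0.0002, 0.0007], 'joint_torque': [0.0003, -52.7572, -1.2669, -15.3434, -0.0526, 0.0066, 0.0002], 'tool_pos': [0.6244, -0.0, 0.2379], 'eef_rot': [1.0, 0.0001, -0.0009, 0.0001], 'contact_force': [0.3408, 0.0199, 0.5366], 'moment': [0.0162, -0.0112, -0.023], 'opening': 1.0} 0.0187
scene [[514.8, 0.0, 321.2], [0.0, 514.8, 192.4], [0.0, 0.0, 1.0]] [[0.4894, 0.8721, 0.001], [0.5824, -0.326, -0.7447], [-0.6491, 0.365, -0.6674]] [-0.2688, -0.2778, 1.5921]
side [[370.5, 0.0, 317.5], [0.0, 370.5, 201.4], [0.0, 0.0, 1.0]] [[0.8964, -0.4432, 0.01], [-0.245, -0.5141, -0.822], [0.3695, 0.7344, -0.5694]] [-0.5128, 0.1886, 0.6992]
wrist [[309.7, 0.0, 322.4], [0.0, 309.7, 198.8], [0.0, 0.0, 1.0]] [[1.0, -0.0005, -0.0021], [0.0, -0.9659, 0.2588], [-0.0022, -0.2588, -0.9659]] [-0.6238, -0.0355, 0.3902]
```

View pics/scene0.png

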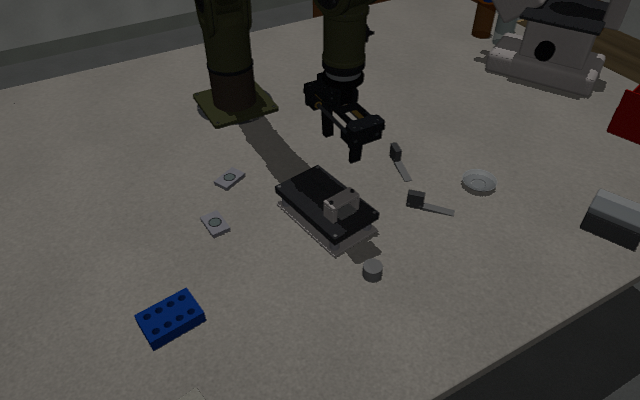

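View pics/side0.png

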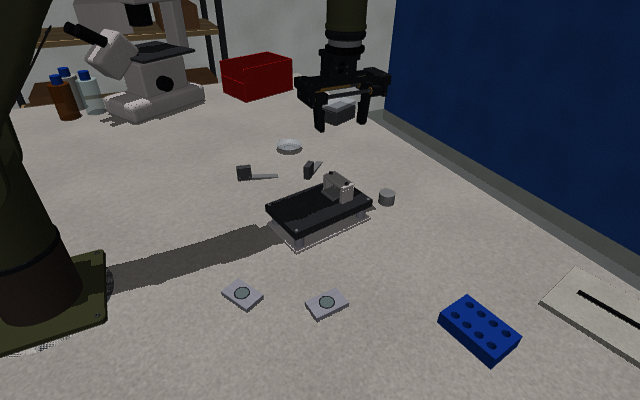

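View pics/wrist0.png

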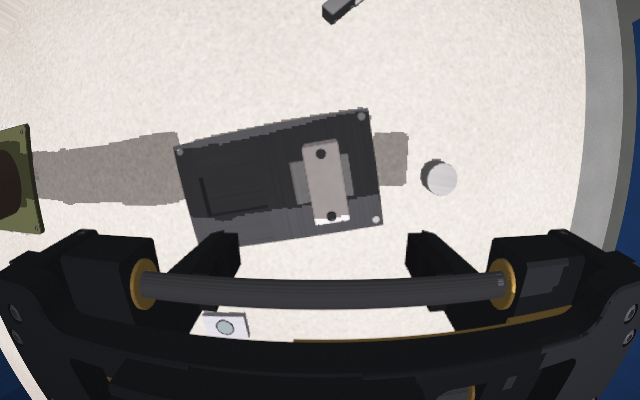

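The scene view shows two inserts at (230,178) and (215,223), and two blades at (400,160) and (425,203). It also shows the stage at (325,210), dish (479,183), cap (373,270) and rack (170,317). The next step is to turn these into positions.

```bash
cat > h.py <<'E'
from plant import r
import cv2,numpy as np
def ray(cal,cam,uv):
    K=np.array(cal['mtx']);R=np.array(cal['R']);t=np.array(cal['t'])
    x=(np.asarray(uv,float)-K[:2,2])/K[0,0]
    if cam=='wrist':
        th=np.hypot(*x); d=np.array([*(x/max(th,1e-9)*np.sin(th)),np.cos(th)])
    else: d=np.array([*x,1.])
    return -R.T@t, R.T@d
def onz(cal,cam,uv,z):
    o,d=ray(cal,cam,uv); return o+d*(z-o[2])/d[2]
def proj(cal,cam,X):
    K=np.array(cal['mtx']);p=np.array(cal['R'])@np.asarray(X,float)+np.array(cal['t'])
    if cam=='wrist':
        a=np.hypot(p[0],p[1]); th=np.arctan2(a,p[2]); x=p[:2]/max(a,1e-9)*th
    else: x=p[:2]/p[2]
    return x*K[0,0]+K[:2,2]
def snap(cam,name):
    cal=r.get_calibration(cam); im=r.snapshot(cam)
    cv2.imwrite(f"pics/{name}.png",cv2.cvtColor(im,cv2.COLOR_RGB2BGR)); return cal,im
def crop(im,box,s,name):
    x0,y0,x1,y1=box; c=cv2.resize(im[y0:y1,x0:x1],None,fx=s,fy=s,interpolation=cv2.INTER_CUBIC)
    cv2.imwrite(f"pics/{name}.png",cv2.cvtColor(c,cv2.COLOR_RGB2BGR))
E
python3 - <<'E'
from h import *
np.set_printoptions(precision=4,suppress=True)
cals={c:r.get_calibration(c) for c in['scene','side']}
for c in ['scene','side','wrist']:
    cal=r.get_calibration(c)
    for th,z in [('insert',.012),('blade',.01),('stage',.06)]:
        for d in r.cut_out(th,c):
            m=d['pixels']; ys,xs=np.nonzero(m)
            if not len(xs): continue
            u=(xs.mean(),ys.mean()); print(c,th,round(d['score'],2),np.round(d['rect']),len(xs),onz(cal,c,u,z))
E
python3 - <<'E'
import cv2
im=cv2.imread('pics/scene0.png'); 
cv2.imwrite('pics/sc_crop.png',cv2.resize(im[130:280,190:470],None,fx=2.8,fy=2.8,interpolation=cv2.INTER_CUBIC))
im=cv2.imread('pics/side0.png'); 
cv2.imwrite('pics/sd_crop.png',cv2.resize(im[130:330,200:410],None,fx=3,fy=3,interpolation=cv2.INTER_CUBIC))
E
```

```text
scene insert 0.63 [211. 168. 247. 191.] 428 [ 0.3451 -0.153   0.012 ]
scene insert 0.56 [202. 213. 230. 235.] 455 [ 0.4804 -0.2404  0.012 ]
scene blade 0.83 [391. 140. 411. 182.] 350 [0.4962 0.2647 0.01  ]
scene blade 0.7 [406. 190. 458. 216.] 500 [0.6596 0.2242 0.01  ]
scene stage 0.59 [273. 166. 381. 259.] 4666 [ 0.6086 -0.0254  0.06  ]
side insert 0.88 [225. 279. 260. 310.] 732 [ 0.335  -0.1551  0.012 ]
side insert 0.7 [305. 289. 350. 322.] 851 [ 0.4691 -0.2451  0.012 ]
side blade 0.75 [305. 161. 320. 178.] 223 [0.6609 0.2265 0.01  ]
side blade 0.71 [235. 166. 275. 180.] 326 [0.4888 0.2741 0.01  ]
side stage 0.95 [260. 181. 373. 253.] 4364 [ 0.5379 -0.0517  0.06  ]
wrist insert 0.88 [202. 312. 249. 340.] 1092 [ 0.4743 -0.2369  0.012 ]
wrist blade 0.57 [321.   1. 361.  25.] 585 [0.6426 0.2043 0.01  ]
wrist blade 0.57 [288. 155. 355. 205.] 967 [ 0.6169 -0.0084  0.01  ]
wrist blade 0.37 [172. 111. 384. 247.] 17856 [ 0.565  -0.0084  0.01  ]
wrist stage 0.61 [171. 109. 383. 242.] 17600 [0.5732 0.0017 0.06  ]
```

View pics/sc_crop.png

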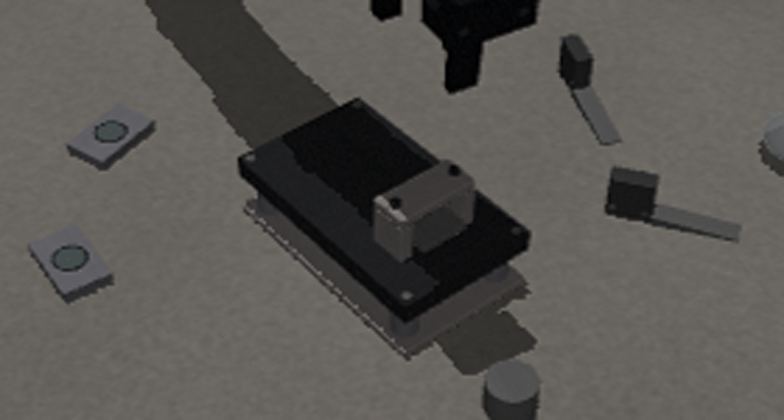

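View pics/sd_crop.png

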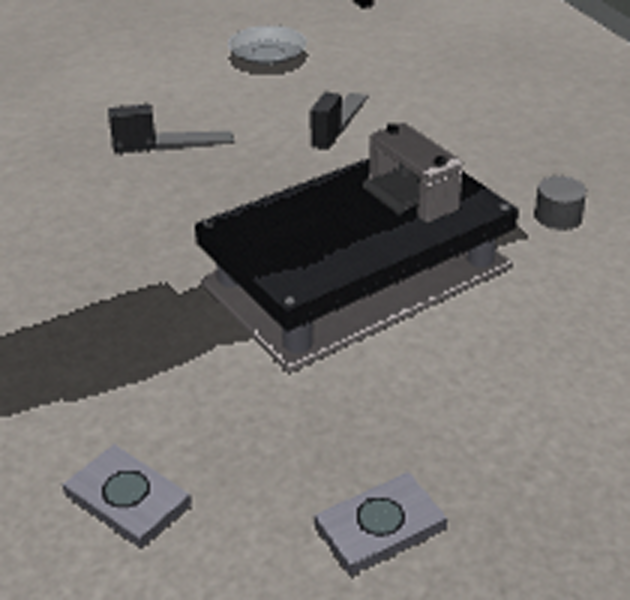

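Candidates, with measured positions:
- **Inserts:** scene (230,178) at y≈-0.154 and scene (215,223) / side (327,303) at y≈-0.242. The second is farther to the robot's right, so it is the one meant.
- **Blades:** scene (400,160) / side (250,172) at about 0.56 m from the base, and scene (425,203) at about 0.70 m. The first is nearer, so it is the one meant.

The enlarged crops confirm both choices. I'll move above the insert for a wrist view and work out the stage pose from the first wrist picture.

```bash
python3 -m jog '[[-0.02,0.03,0,0,0],[-0.02,0.03,0,0,0],[-0.02,0.03,0,0,0],[-0.02,0.03,0,0,0],[-0.02,0.03,0,0,0],[-0.02,0.03,0,0,0],[-0.02,0.03,0,0,0],[-0.01,0.03,0,0,0],[0,0,0,0,0],[0,0,0,0,0]]'
python3 - <<'E'
from h import *
cal,im=snap('wrist','wrist1'); np.save('w1.npy',[*np.array(cal['R']).ravel(),*np.array(cal['t'])])
crop(im,(220,80,420,280),3,'w1c')
for d in r.cut_out('insert','wrist'):
    ys,xs=np.nonzero(d['pixels']); print(d['score'],d['rect'])
    if d is not None and d['score']>.3:
        rr=cv2.minAreaRect(np.c_[xs,ys].astype(np.float32)); print(rr, onz(cal,'wrist',rr[0],.012))
E
python3 - <<'E'
import cv2
im=cv2.imread('pics/wrist0.png'); 
cv2.imwrite('pics/w0c.png',cv2.resize(im[90:260,160:400],None,fx=3.3,fy=3.3,interpolation=cv2.INTER_CUBIC)*1)
E
```

```text
clock: 1.6
tool_pos: [0.475, -0.2405, 0.2389]
eef_rot: [1.0, -0.001, 0.0, -0.0]
contact_force: [-0.0, 0.2, -0.0]
opening: 0.998
0.91 [289.1, 153.3, 349.6, 195.2]
((319.3222961425781, 172.01268005371094), (36.692230224609375, 57.78135681152344), 85.91438293457031) [ 0.4711239  -0.24023269  0.012     ]
0.58 [187.8, 70.5, 235.9, 136.9]
((211.55731201171875, 103.10509490966797), (56.42474365234375, 37.430274963378906), 61.38954162597656) [ 0.33766158 -0.1509886   0.012     ]
```

View pics/w1c.png

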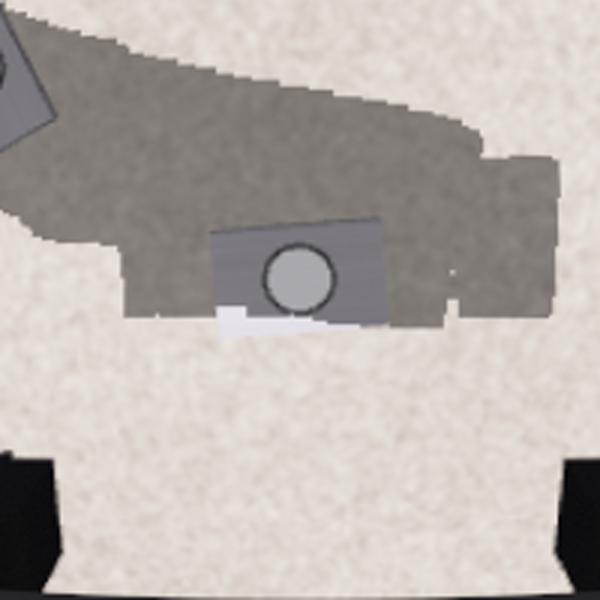

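View pics/w0c.png

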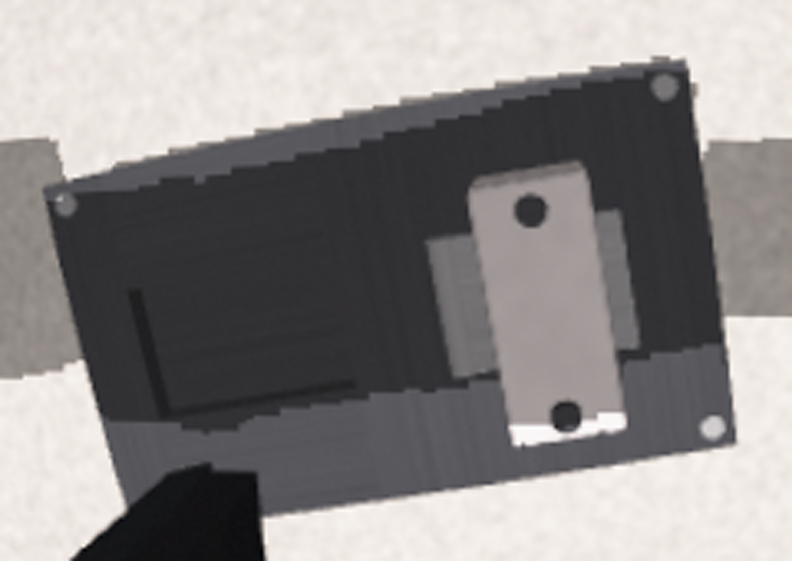

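The wrist crop shows the insert with top-face corners at crop (211,236), (380,222), (387,324) and (219,338), window up. In the first wrist view the stage corners are at crop (45,188), (685,63) and (735,442). I'll fit known rectangles to both.

Run:
```python
from h import *
from scipy.optimize import least_squares
np.set_printoptions(precision=4,suppress=True)
w1=np.load('w1.npy'); K=r.get_calibration('wrist')['mtx']
c1=dict(mtx=K,R=w1[:9].reshape(3,3),t=w1[9:])
c0=dict(mtx=K,R=np.array([[1,-.0005,-.0021],[0,-.9659,.2588],[-.0022,-.2588,-.9659]]),t=np.array([-.6238,-.0355,.3902]))
def fit(cal,px,loc,z,x0):
    def f(p):
        c,s=np.cos(p[2]),np.sin(p[2]); 
        return np.concatenate([proj(cal,'wrist',[p[0]+c*a-s*b,p[1]+s*a+c*b,z])-u for (a,b),u in zip(loc,px)])
    o=least_squares(f,x0); print(o.x,np.degrees(o.x[2]),'res px',o.fun); return o.x
px=np.array([(211,236),(380,222),(387,324),(219,338)])/3+[220,80]-.33
print([onz(c1,'wrist',p,.012)[:2] for p in px])
fit(c1,px,[(-.035,.022),(.035,.022),(.035,-.022),(-.035,-.022)],.012,[.47,-.24,0])
fit(c1,[np.array([300,278])/3+[220,80]-.33]*2,[(0,0)]*2,.012,[.47,-.24,0])
px=np.array([(45,188),(685,63),(735,442)])/3.3+[160,90]-.35
print([onz(c0,'wrist',p,.06)[:2] for p in px])
p=fit(c0,px,[(-.11,.065),(.11,.065),(.11,-.065)],.06,[.57,0,.15])
# recess far corner check: crop (163,415) floor corner; top rim
px=np.array([(130,290),(163,415),(355,382)])/3.3+[160,90]-.35
c,s=np.cos(p[2]),np.sin(p[2])
for z in (.06,.048):
  for q in px:
    d=onz(c0,'wrist',q,z)[:2]-p[:2]; print(z,[c*d[0]+s*d[1],-s*d[0]+c*d[1]])
```

```text
[array([ 0.4355, -0.2231]), array([ 0.504 , -0.2176]), array([ 0.5074, -0.26  ]), array([ 0.4378, -0.2657])]
[ 0.4712 -0.2416  0.0774] 4.4350788250050055 res px [-0.7523 -0.5398  0.3307 -0.4987  0.2613  0.6975  0.1635  0.4033]
[ 0.4715 -0.2406  0.    ] 0.0 res px [-0. -0. -0. -0.]
[array([0.4546, 0.0407]), array([0.6707, 0.0764]), array([ 0.6914, -0.0495])]
[ 0.573  -0.0051  0.1664] 9.534135109269892 res px [-0.677  -0.0918  0.0296 -0.8358  0.5863  1.1284]
0.06 [np.float64(-0.08540001349304796), np.float64(0.023715606402678363)]
0.06 [np.float64(-0.0848889071638291), np.float64(-0.02171752212314494)]
0.06 [np.float64(-0.01364815524317772), np.float64(-0.02117682578077384)]
0.048 [np.float64(-0.09087677436522927), np.float64(0.02230528707916201)]
0.048 [np.float64(-0.09034678314598121), np.float64(-0.024806552092265392)]
0.048 [np.float64(-0.016473753578368514), np.float64(-0.02424587753717973)]
```

Both fits agree with the stated sizes. Insert: (0.471,-0.241), yaw 4.4°. Stage: (0.573,-0.005), yaw 9.5°. Now I'll turn the jaws across the insert's 44 mm width and go down part way.

```bash
python3 -m jog '[[-0.004,0,0.01,-0.0218,0],[0,0,0.012,-0.0218,0],[0,0,0.012,-0.0218,0],[0,0,0.012,-0.0218,0],[0,0,0.012,-0.0218,0],[0,0,0.012,-0.0218,0],[0,0,0.012,-0.0218,0],[0,0,0.012,-0.0218,0],[0,0,0.012,-0.0218,0],[0,0,0.012,-0.0218,0],[0,0,0.012,-0.0218,0],[0,0,0.012,-0.0218,0],[0,0,0,-0.0006,0],[0,0,0,0,0]]'
python3 - <<'E'
from h import *
cal,im=snap('wrist','wrist2'); 
d=r.cut_out('insert','wrist')[0]; print(d['score'],d['rect'])
cv2.imwrite('pics/w2c.png',cv2.cvtColor(cv2.resize(im[60:330,170:470],None,fx=2,fy=2,interpolation=cv2.INTER_CUBIC),cv2.COLOR_RGB2BGR))
s=r.get_state(); print(s['tool_pos'],s['eef_rot'],s['q'])
E
```

```text
clock: 3.1
tool_pos: [0.4717, -0.2389, 0.0969]
eef_rot: [0.68, 0.733, 0.0, -0.0]
contact_force: [-0.3, 0.1, -0.4]
opening: 1.002
0.76 [397.5, 9.4, 489.1, 85.2]
[ 0.47181243 -0.23951732  0.09739311] [6.79977269e-01 7.33232909e-01 3.47968076e-04 5.42020387e-04] [ 0.70322245  0.83677734 -0.54047404  1.95868007  0.79028124  0.56738509
  1.26226517]
```

View pics/w2c.png

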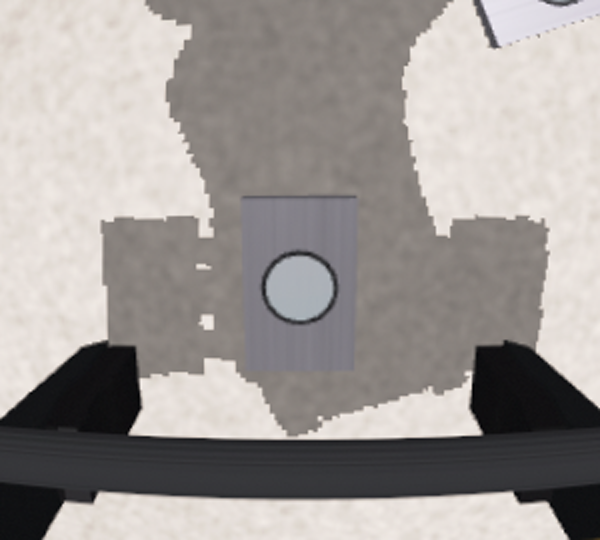

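The view shows the insert square with the jaws, its window at crop (300,287), which is pixel (320,203). I'll compute the remaining offset.

```bash
cat >> h.py <<'E'
from scipy.optimize import least_squares
from scipy.spatial.transform import Rotation as Ro
def fit(cal,px,loc,z,x0,cam='wrist'):
    def f(p):
        c,s=np.cos(p[2]),np.sin(p[2]); 
        return np.concatenate([proj(cal,cam,[p[0]+c*a-s*b,p[1]+s*a+c*b,z])-u for (a,b),u in zip(loc,px)])
    o=least_squares(f,x0); print('fit',np.round(o.x[:2],4),round(np.degrees(o.x[2]),2),'res px',np.round(o.fun,1)); return o.x
def totool(v):
    return Ro.from_quat(r.get_state()['eef_rot']).inv().apply(v)
E
python3 - <<'E'
from h import *
cal=r.get_calibration('wrist')
print('window',onz(cal,'wrist',np.array([300,287])/2+[170,60]-.25,.012))
px=np.array([(242,198),(357,198),(356,370),(246,372)])/2+[170,60]-.25
# image right = tool x ~ +y? find locs by projection
pw=[onz(cal,'wrist',p,.012)[:2] for p in px]; print(np.round(pw,4))
# order: far(-y tool...) 
c=np.mean(pw,0)
a=np.radians(4.4); R=np.array([[np.cos(a),np.sin(a)],[-np.sin(a),np.cos(a)]])
loc=[tuple(np.sign(R@(q-c))*[.035,.022]) for q in pw]; p=fit(cal,px,loc,.012,[*c,a])
s=r.get_state(); print('tool shift',totool([*(p[:2]-s['tool_pos'][:2]),0]), 'jaw axis deg',np.degrees(np.arctan2(*Ro.from_quat(s['eef_rot']).apply([1,0,0])[1::-1])))
E
```

```text
window [ 0.47149691 -0.24149725  0.012     ]
[[ 0.4383 -0.2659]
 [ 0.435  -0.2226]
 [ 0.505  -0.2162]
 [ 0.5092 -0.2609]]
fit [ 0.4718 -0.2414] 4.67 res px [-0.4  0.6  0.3  0.1 -0.5 -0.1  0.6 -0.8]
tool shift [-1.87088140e-03 -1.35848265e-04  4.32280700e-07] jaw axis deg 94.31623286073572
```

```bash
python3 -m jog '[[-0.002,0,0.03,0,0],[0,0,0.03,0,0],[0,0,0.02,0,0],[0,0,0.01,0,0],[0,0,0,0,0],[0,0,0,0,0]]' 30; python3 -c "
from h import *
print(r.get_state()['tool_pos'])"
```

```text
clock: 3.8
tool_pos: [0.4719, -0.242, 0.0076]
eef_rot: [0.68, 0.734, 0.0, 0.001]
contact_force: [0.8, 0.4, -0.3]
opening: 1.003
[ 0.47188802 -0.24198549  0.00755894]
```

```bash
python3 -m jog '[[0,0,0.002,0,0],[0,0,0,0,0.3],[0,0,0,0,0.6],[0,0,0,0,0.9],[0,0,0,0,0.9],[0,0,0,0,0.9],[0,0,0,0,0.9],[0,0,0,0,0.9]]' 30; python3 -c "
from h import *
print(r.get_state()['tool_pos'])"
```

```text
clock: 4.6
tool_pos: [0.4712, -0.2419, 0.0047]
eef_rot: [0.679, 0.734, 0.0, 0.0]
contact_force: [0.3, -0.4, 1.3]
opening: 0.492
[ 0.4711994  -0.24191377  0.00474358]
```

The grip holds at an opening of about 43 mm. Next I'll lift and carry the insert past the seat, so the wrist camera sees the recess.

```bash
python3 -m jog '[[0,0,-0.02,0,0.9],[0,0,-0.04,0,0.9],[0,0,-0.04,0,0.9],[0.01,0.01,-0.04,0,0.9],[0.025,0.015,-0.02,0,0.9],[0.03,0.02,0,0,0.9],[0.03,0.02,0,0,0.9],[0.03,0.02,0,0,0.9],[0.03,0.02,0,0,0.9],[0.03,0.02,0,0,0.9],[0.025,0.02,0,0,0.9],[0.02,0.025,0,0,0.9],[0,0,0,-0.0145,0.9],[0,0,0,0,0.9],[0,0,0,0,0.9]]'
python3 - <<'E'
from h import *
cal,im=snap('wrist','wrist3'); np.savez('w3.npz',**cal)
cv2.imwrite('pics/w3c.png',cv2.cvtColor(im,cv2.COLOR_RGB2BGR))
s=r.get_state(); print(s['tool_pos'],s['opening'],'jaw axis deg',np.degrees(np.arctan2(*Ro.from_quat(s['eef_rot']).apply([1,0,0])[1::-1])))
crop(im,(200,120,440,280),3.3,'w3c')
E
```

```text
clock: 6.1
tool_pos: [0.6223, -0.0006, 0.1642]
eef_rot: [0.646, 0.763, -0.001, -0.0]
contact_force: [-0.2, 0.4, -0.8]
opening: 0.493
[ 0.62230659 -0.00082928  0.16432267] 0.4926477230639453 jaw axis deg 99.46050027485606
```

View pics/wrist3.png

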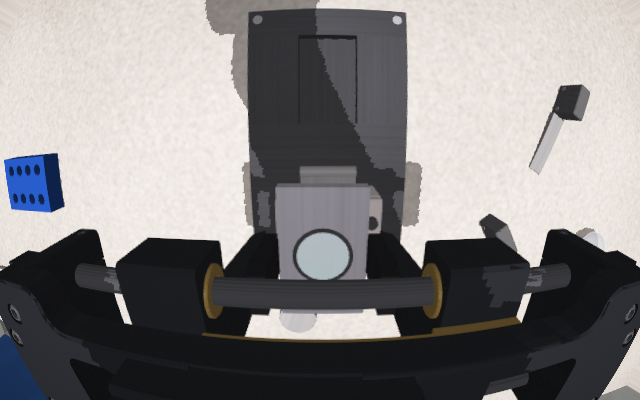

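The recess shows at about (298..357, 36..123), the stage's rear corners are at (248,12) and (407,12), and the insert is in the gripper. I'll zoom in.

Run:
```python
from h import *
im=cv2.cvtColor(cv2.imread('pics/wrist3.png'),cv2.COLOR_BGR2RGB)
g=np.clip(im.astype(float)*1.8,0,255).astype(np.uint8)
crop(g,(235,0,420,145),4,'w3z')
```

```text
(no output)
```

View pics/w3z.png

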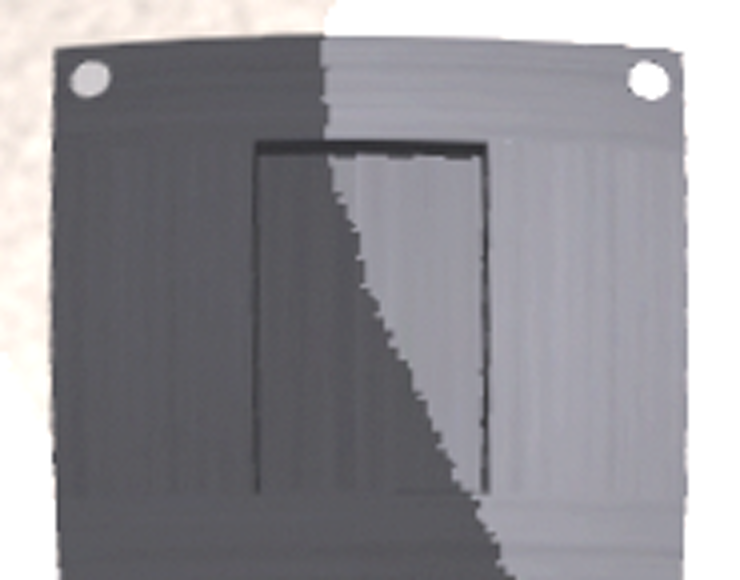

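Run:
```python
from h import *
cal=dict(np.load('w3.npz'))
f=lambda L: np.array(L)/4+[235,0]-.375
S=f([(55,48),(683,51)]); Rm=f([(254,141),(488,141),(489,493),(256,493)])
print(np.round([onz(cal,'wrist',p,.06)[:2] for p in [*S,*Rm]],4))
locS=[(-.11,-.065),(-.11,.065)]; locR=[(-.0865,-.0235),(-.0865,.0235),(-.0135,.0235),(-.0135,-.0235)]
x0=[.573,-.005,.166]
fit(cal,Rm,locR,.06,x0); p=fit(cal,[*S,*Rm],locS+locR,.06,x0)
seat=p[:2]+np.array([np.cos(p[2]),np.sin(p[2])])*-.05
s=r.get_state(); print('seat',seat,'shift',totool([*(seat-s['tool_pos'][:2]),0]))
# insert in hand: top face at TCP z+0.0073; corners px (275,185),(370,185); window (322,255)
z=s['tool_pos'][2]+.0073
for q in [(276,185),(369,185),(322.5,255)]:
    print(q, totool(onz(cal,'wrist',q,z)-s['tool_pos'])*1000)
```

```text
[[ 0.4752 -0.0869]
 [ 0.4538  0.0413]
 [ 0.4917 -0.042 ]
 [ 0.4837  0.0044]
 [ 0.556   0.0166]
 [ 0.5638 -0.0296]]
fit [ 0.5731 -0.0042] 9.67 res px [ 0.   0.1 -0.   0.2  0.1 -0.2 -0.1 -0.1]
fit [ 0.573  -0.0043] 9.62 res px [ 0.1  0.3  0.1 -0.1  0.   0.  -0.   0.2 -0.  -0.2 -0.1 -0.2]
seat [ 0.52374383 -0.01266336] shift [ 0.0045274  -0.09916726  0.00014336]
(276, 185) [-21.20644165 -35.6453531   -7.22945087]
(369, 185) [ 21.96228455 -35.62455153  -7.26545781]
(322.5, 255) [ 0.3634871  -0.20243947 -7.30001314]
```

The recess fits to within 0.2 px. The seat is at (0.5237,-0.0127), and the insert is centred in the jaws to about 0.4 mm.

```bash
python3 -m jog '[[0.001,-0.02,0,0,0.9],[0.001,-0.03,0,0,0.9],[0.001,-0.03,0,0,0.9],[0.001,-0.019,0,-0.0004,0.9],[0,0,0.02,0,0.9],[0,0,0.03,0,0.9],[0,0,0.03,0,0.9],[0,0,0.01,0,0.9],[0,0,0,0,0.9],[0,0,0,0,0.9]]'
python3 - <<'E'
from h import *
s=r.get_state(); print(s['tool_pos'],totool([.52374-s['tool_pos'][0],-.01266-s['tool_pos'][1],0])*1000, s['opening'])
snap('wrist','wrist4');
E
```

```text
clock: 7.15
tool_pos: [0.5253, -0.0122, 0.0756]
eef_rot: [0.645, 0.764, 0.0, 0.0]
contact_force: [0.3, 1.2, -1.4]
opening: 0.493
[ 0.52530492 -0.01223947  0.07560072] [-0.15045117 -1.61344077 -0.00197879] 0.49282627191271217
```

View pics/wrist4.png

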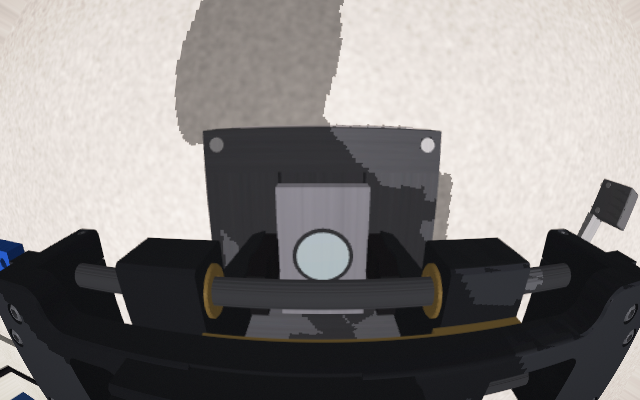

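The insert sits just over the recess, aligned laterally (rim ends visible at (280,178) and (363,178)). It needs a small correction of about 1.3 mm backwards, then a slow descent.

```bash
python3 -m jog '[[-0.0005,-0.0013,0.004,0,0.9],[0,0,0.003,0,0.9],[0,0,0.002,0,0.9],[0,0,0.002,0,0.9],[0,0,0.001,0,0.9],[0,0,0.001,0,0.9],[0,0,0.001,0,0.9],[0,0,0,0,0.9]]'
python3 - <<'E'
from h import *
s=r.get_state(); print(s['tool_pos'],totool([.52374-s['tool_pos'][0],-.01266-s['tool_pos'][1],0])*1000, s['opening'],s['contact_force'])
E
```

```text
clock: 8.0
tool_pos: [0.5235, -0.0129, 0.0606]
eef_rot: [0.644, 0.765, -0.0, -0.0]
contact_force: [-0.3, 0.7, -1.3]
opening: 0.495
[ 0.52353329 -0.01294828  0.06061191] [ 2.49069376e-01  2.52580999e-01 -3.60502195e-05] 0.49455000615313943 [-0.29041865  0.69527131 -1.27333591]
```

There is no contact force and the insert is 4 mm into the recess. Releasing and lifting to look.

```bash
python3 -m jog '[[0,0,0,0,0.4],[0,0,0,0,0.3],[0,0,-0.001,0,0.3],[0,0,-0.01,0,0.3],[0,0,-0.02,0,0.3],[0,0,-0.03,0,0.3],[0,0,-0.03,0,0.6],[0,0,0,0,1],[0,0,0,0,1],[0,0,0,0,1],[0,0,0,0,1]]'
python3 - <<'E'
from h import *
s=r.get_state(); print(s['tool_pos'],totool([.52374-s['tool_pos'][0],-.01266-s['tool_pos'][1],0])*1000, s['opening'],s['contact_force'])
cal,im=snap('wrist','wrist5'); crop(im,(200,100,440,280),3.3,'w5c');
E
```

```text
clock: 9.1
tool_pos: [0.5228, -0.0131, 0.1508]
eef_rot: [0.644, 0.765, -0.001, -0.001]
contact_force: [0.8, -0.1, -0.5]
opening: 0.272
[ 0.52284927 -0.01313444  0.15083875] [ 0.31652644  0.95828206 -0.0019097 ] 0.27236399689848495 [ 0.79454054 -0.09069571 -0.54884189]
```

View pics/w5c.png

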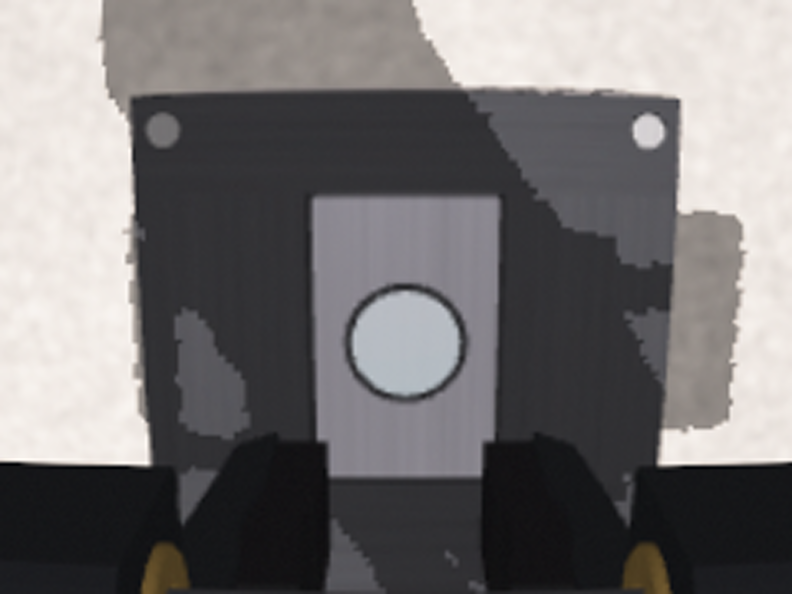

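The insert lies window up inside the recess, with its window at crop (405,342). I'll press with the fingers closed.

```bash
python3 -m jog '[[0,0.001,0.01,0,1],[0,0,0.03,0,1],[0,0,0.03,0,1],[0,0,0.005,0,1],[0,0,0,0,1],[0,0,0,0,1]]'; python3 -m jog '[[0,0,0.004,0,1],[0,0,0.003,0,1],[0,0,0.002,0,1],[0,0,0.001,0,1],[0,0,0,0,1]]'
python3 - <<'E'
from h import *
s=r.get_state(); print(s['tool_pos'],s['opening'],s['contact_force'])
E
```

```text
clock: 9.75
tool_pos: [0.5251, -0.0124, 0.0773]
eef_rot: [0.644, 0.765, 0.0, 0.0]
contact_force: [-0.8, -0.3, -0.5]
opening: 0.005
clock: 10.25
tool_pos: [0.5245, -0.0128, 0.0667]
eef_rot: [0.644, 0.765, -0.0, 0.0]
contact_force: [-0.3, 0.5, 0.8]
opening: 0.007
[ 0.52454995 -0.01280383  0.06670502] 0.007073519846912432 [-0.34590562  0.45718721  0.77284895]
```

```bash
python3 -m jog '[[0,0,0.002,0,1],[0,0,0.001,0,1],[0,0,0.001,0,1],[0,0,0,0,1]]'; python3 -m jog '[[0,0,0.001,0,1],[0,0,0.001,0,1],[0,0,0,0,1]]';  python3 -m jog '[[0,0,0.001,0,1],[0,0,0,0,1]]'
```

```text
clock: 10.65
tool_pos: [0.5245, -0.0127, 0.0626]
eef_rot: [0.644, 0.765, -0.0, -0.0]
contact_force: [-0.4, 0.4, 0.7]
opening: 0.003
clock: 10.95
tool_pos: [0.5245, -0.0127, 0.0606]
eef_rot: [0.644, 0.765, -0.0, -0.0]
contact_force: [0.3, 0.7, -0.2]
opening: 0.004
clock: 11.15
tool_pos: [0.5246, -0.0127, 0.0605]
eef_rot: [0.644, 0.765, -0.0, 0.0]
contact_force: [-1.6, -1.7, 7.4]
opening: 0.006
```

```bash
python3 -m jog '[[0,0,0.001,0,1],[0,0,0.001,0,1],[0,0,0,0,1]]';  python3 -m jog '[[0,0,0.001,0,1],[0,0,0.0005,0,1],[0,0,0,0,1],[0,0,0,0,1]]'
```

```text
clock: 11.45
tool_pos: [0.5246, -0.0127, 0.0604]
eef_rot: [0.644, 0.765, -0.0, 0.001]
contact_force: [-5.7, -0.9, 27.6]
opening: 0.004
clock: 11.85
tool_pos: [0.5246, -0.0128, 0.0603]
eef_rot: [0.644, 0.765, -0.0, 0.002]
contact_force: [-8.4, -2.3, 41.4]
opening: 0.006
```

At 41 N the fingertips stop at z=0.0603, so the insert is bottomed and flush. I'll lift, look, and compare.

```bash
python3 -m jog '[[0,0,-0.005,0,1],[0,0,-0.02,0,0.5],[0,0,-0.03,0,0],[0,0,-0.04,0,0],[0,-0.03,-0.02,0,0],[0,-0.03,-0.02,0,0],[0,0,0,0,0],[0,0,0,0,0]]'
python3 - <<'E'
from h import *
cal,im=snap('wrist','wrist6'); np.savez('w6.npz',**cal)
g=np.clip(im.astype(float)*1.8,0,255).astype(np.uint8); crop(g,(220,120,420,270),4,'w6c'); s=r.get_state(); print(s['tool_pos'])
cal,im=snap('side','side6');g=np.clip(im.astype(float)*2,0,255).astype(np.uint8);crop(g,(240,160,390,270),5,'s6c')
E
```

```text
clock: 12.65
tool_pos: [0.4657, -0.0232, 0.1917]
eef_rot: [0.645, 0.765, 0.0, 0.001]
contact_force: [0.9, 1.0, 1.1]
opening: 0.615
[ 0.46620502 -0.02291927  0.19121256]
```

View pics/w6c.png

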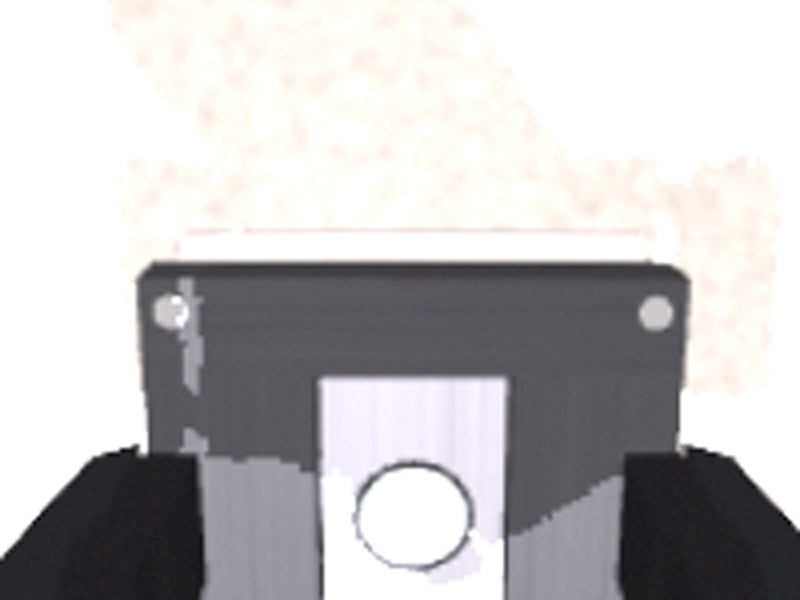

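View pics/s6c.png

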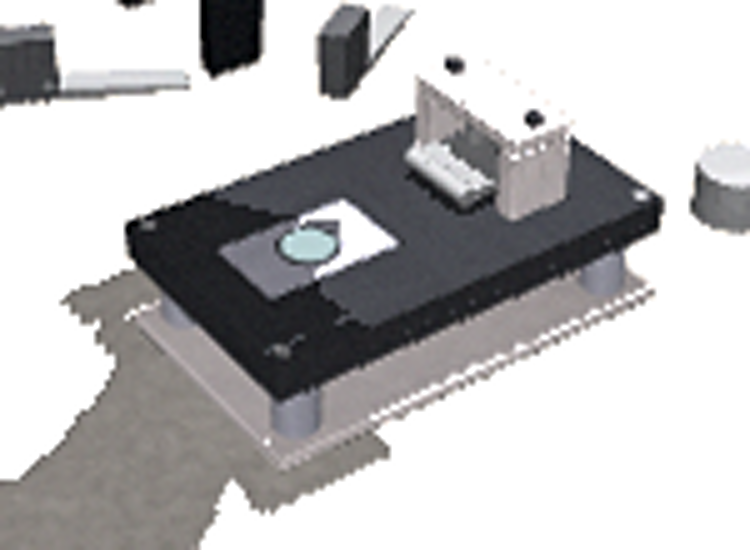

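The insert is flush and window up: at crop (300,245) in the side view, no edge stands proud. Next, over to the near blade.

```bash
python3 -m jog '[[0.02,0.005,0,0,0],[0.035,0.008,0,0,0],[0.035,0.01,0,0,0],[0.035,0.01,0,0,0],[0.035,0.01,0,0,0],[0.035,0.01,0,0,0],[0.035,0.01,0,0,0],[0.035,0.01,0,0,0],[0.02,0,0,0,0],[0,0,0,0,0],[0,0,0,0,0]]'
python3 - <<'E'
from h import *
cal,im=snap('wrist','wrist7'); np.savez('w7.npz',**cal); s=r.get_state(); print(s['tool_pos'],s['opening'])
crop(im,(220,50,420,270),2.7,'w7c')
for d in r.cut_out('blade','wrist'): print(d['score'],d['rect'])
E
```

```text
clock: 13.85
tool_pos: [0.4891, 0.2699, 0.1902]
eef_rot: [0.644, 0.765, -0.001, 0.0]
contact_force: [-0.7, -0.8, -0.3]
opening: 0.998
[0.4893845  0.26876759 0.19032857] 0.9993460936867881
```

View pics/wrist7.png

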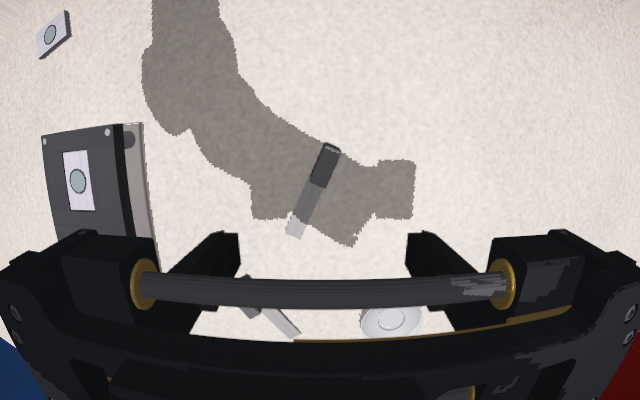

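View pics/w7c.png

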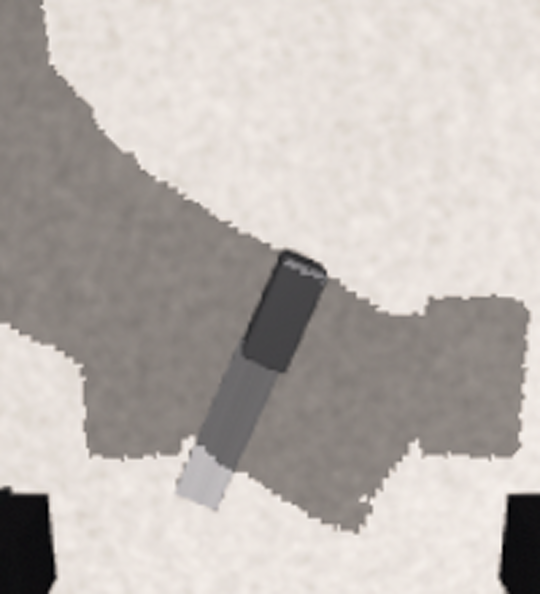

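The near blade shows its handle at pixel (325,165) and its tip at (293,235). I'll fit its pose from the tip corners and the front edge of the handle top.

Run:
```python
from h import *
cal=dict(np.load('w7.npz'))
f=lambda L: np.array(L)/2.7+[220,50]-.3
px=f([(176,492),(217,511),(243,358),(287,372),(283,258),(325,276)])
loc=np.array([(.095,-.01,.002),(.095,.01,.002),(.02,-.009,.042),(.02,.009,.042),(-.02,-.009,.042),(-.02,.009,.042)])
for sel in ([0,1,2,3],[0,1,2,3,4,5]):
    def F(p):
        R=Ro.from_euler('z',p[2]).as_matrix(); return np.concatenate([proj(cal,'wrist',R@l+[p[0],p[1],0])-u for l,u in zip(loc[sel],px[sel])])
    o=least_squares(F,[.46,.28,-.4]); print(np.round(o.x,4),np.degrees(o.x[2]),np.round(o.fun,1))
s=r.get_state(); p=o.x; print('shift tool',totool([*(p[:2]-s['tool_pos'][:2]),0]),'jaw deg',np.degrees(np.arctan2(*Ro.from_quat(s['eef_rot']).apply([1,0,0])[1::-1])))
```

```text
[ 0.4691  0.27   -0.2443] -13.99747089908777 [-0.2  0.1  0.5 -0.4 -0.4 -0.9  0.2  1.1]
[ 0.4695  0.269  -0.2316] -13.268351136980499 [-0.2  0.8  0.5  0.1 -1.3 -0.4 -0.6  1.4 -0.  -1.2  1.7 -0.5]
shift tool [ 4.00632530e-03 -1.96118562e-02  1.15735023e-05] jaw deg 99.64252018539378
```

```bash
python3 -m jog '[[0.004,-0.0195,0,0,0],[0,0,0.02,0.0216,0],[0,0,0.03,0.0216,0],[0,0,0.03,0.0216,0],[0,0,0.02,0,0],[0,0,0,0,0],[0,0,0,0,0]]'
python3 - <<'E'
from h import *
cal,im=snap('wrist','wrist8'); np.savez('w8.npz',**cal); s=r.get_state(); print(s['tool_pos'],s['opening'],'jaw deg',np.degrees(np.arctan2(*Ro.from_quat(s['eef_rot']).apply([1,0,0])[1::-1])))
crop(im,(220,50,420,290),2.5,'w8c')
E
```

```text
clock: 14.65
tool_pos: [0.4696, 0.27, 0.0915]
eef_rot: [0.786, 0.618, -0.0, 0.0]
contact_force: [-0.1, -0.5, 0.3]
opening: 0.999
[0.46992035 0.27055325 0.09205775] 1.0025570257231984 jaw deg 76.36789377820422
```

View pics/w8c.png

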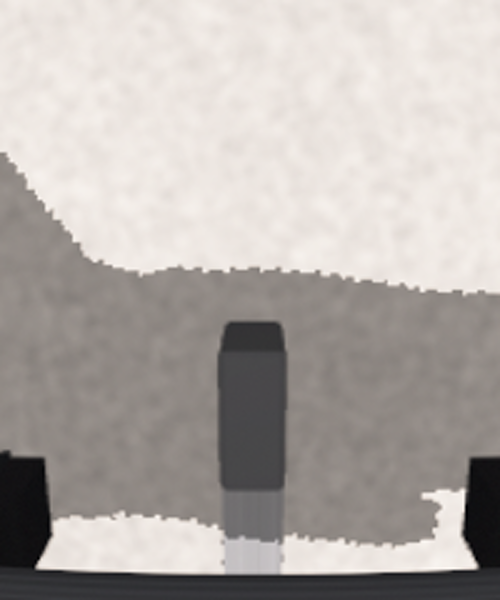

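Run:
```python
from h import *
cal=dict(np.load('w8.npz')); s=r.get_state()
for q in [(218.5,351),(285.5,351),(285,490),(219.5,490)]:
    print(totool(onz(cal,'wrist',np.array(q)/2.5+[220,50]-.3,.042)-s['tool_pos'])*1000)
```

```text
[-10.60013111 -19.90726195  50.03360474]
[  6.86343161 -19.8942165   50.04658107]
[ 7.13695787 19.45113658 50.07902017]
[-10.9311453   19.45170244  50.06560616]
```

The handle is square to the jaws and 1.9 mm off in tool x. I'll correct that, descend and grip.

```bash
python3 -m jog '[[-0.002,0,0.02,0,0],[0,0,0.03,0,0],[0,0,0.02,0,0],[0,0,0.01,0,0],[0,0,0.001,0,0],[0,0,0,0,0]]' 45; python3 -m jog '[[0,0,0,0,0.5],[0,0,0,0,1],[0,0,0,0,1],[0,0,0,0,1],[0,0,0,0,1],[0,0,0,0,1],[0,0,0,0,1],[0,0,0,0,1]]' 45
```

```text
clock: 15.3
tool_pos: [0.4694, 0.2694, 0.0111]
eef_rot: [0.786, 0.619, 0.001, -0.0]
contact_force: [-0.1, -0.6, 0.1]
opening: 0.998
clock: 16.1
tool_pos: [0.4688, 0.269, 0.0102]
eef_rot: [0.786, 0.619, 0.0, 0.0]
contact_force: [0.5, 1.1, -0.1]
opening: 0.302
```

```bash
python3 -m jog '[[0,0,0,0,1],[0,0,0,0,1],[0,0,0,0,1]]' 45
```

```text
clock: 16.4
tool_pos: [0.4687, 0.269, 0.0102]
eef_rot: [0.786, 0.619, 0.0, 0.0]
contact_force: [-0.1, 1.1, -0.4]
opening: 0.197
```

The handle is gripped (17.4 mm opening), with the fingertips 10.2 mm above the underside. Lift, turn to the stage's heading and carry to behind the mouth.

```bash
python3 -m jog '[[0,0,-0.02,0,1],[0,0,-0.03,0,1],[0,0,-0.03,-0.0215,1],[0,0,-0.03,-0.0215,1],[0,0,-0.02,-0.0216,1],[-0.02,-0.002,0,0,1],[-0.035,-0.003,0,0,1],[-0.035,-0.004,0,0,1],[-0.035,-0.004,0,0,1],[-0.035,-0.004,0,0,1],[-0.035,-0.004,0,0,1],[-0.035,-0.004,0,0,1],[-0.035,-0.003,0,0,1],[-0.022,0,0,0,1],[0,0,0,0,1],[0,0,0,0,1]]'
cat > chk.py <<'E'
from h import *
P=np.array([.573,-.0043,np.radians(9.62)])
def st(tag=''):
    s=r.get_state(); R2=Ro.from_euler('z',-P[2])
    d=R2.apply(s['tool_pos']-np.array([P[0],P[1],.06])); f=R2.apply(s['contact_force'])
    Rt=Ro.from_quat(s['eef_rot']).as_matrix()
    print(tag,'t',round(float(s['clock']),2),'stage-frame mm',np.round(d*1000,2),'F',np.round(f,1),'jaw-90-stage deg',round(np.degrees(np.arctan2(Rt[1,0],Rt[0,0]))-90-9.62,2),'tilt',np.round(Rt[:2,2]*57.3,2),'op',round(float(s['opening']),3))
    return s
if __name__=='__main__': st()
E
python3 - <<'E'
from chk import *
st()
cal,im=snap('wrist','wrist9'); np.savez('w9.npz',**cal)
E
```

```text
clock: 18.0
tool_pos: [0.4893, -0.0183, 0.1402]
eef_rot: [0.645, 0.764, 0.0, -0.0]
contact_force: [-0.4, 0.1, -0.3]
opening: 0.2
 t 18.0 stage-frame mm [-84.83   0.14  80.22] F [-0.3  0.1 -0.3] jaw-90-stage deg 0.02 tilt [0.01 0.05] op 0.2
```

View pics/wrist9.png

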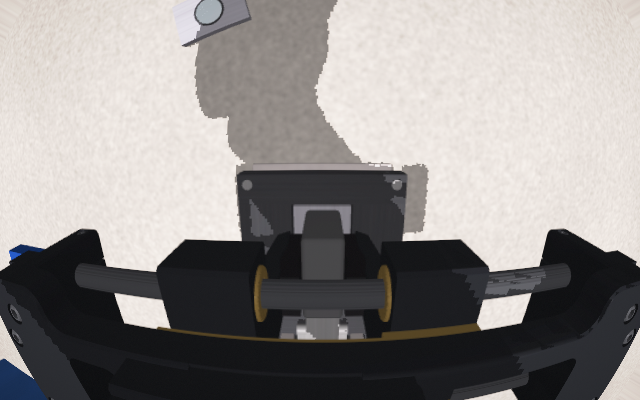

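The blade heads straight at the mouth, with the tip about 15 mm short of the lip. Lowering onto the stage.

```bash
python3 -m jog '[[0,0,0.02,0,1],[0,0,0.03,0,1],[0,0,0.01,0,1],[0,0,0.005,0,1],[0,0,0.002,0,1],[0,0,0,0,1],[0,0,0,0,1]]'; python3 chk.py;  python3 -m jog '[[0,0,0.001,0,1],[0,0,0.001,0,1],[0,0,0,0,1]]'; python3 chk.py
python3 - <<'E'
from h import *
for c in ['scene','side']:
    cal,im=snap(c,c+'10'); g=np.clip(im.astype(float)*2,0,255).astype(np.uint8)
    crop(g,(260,150,400,260) if c=='scene' else (240,150,390,260),5,c[:2]+'10c')
E
```

```text
clock: 18.75
tool_pos: [0.4899, -0.0184, 0.074]
eef_rot: [0.645, 0.764, 0.001, 0.0]
contact_force: [0.7, -0.1, -0.5]
opening: 0.202
 t 18.75 stage-frame mm [-8.428e+01 -4.000e-02  1.395e+01] F [ 0.7 -0.3 -0.5] jaw-90-stage deg 0.07 tilt [0.08 0.01] op 0.202
clock: 19.05
tool_pos: [0.4895, -0.0187, 0.0713]
eef_rot: [0.645, 0.764, 0.0, 0.0]
contact_force: [-0.2, 0.4, -0.4]
opening: 0.197
 t 19.05 stage-frame mm [-84.76  -0.25  11.32] F [-0.1  0.4 -0.4] jaw-90-stage deg 0.05 tilt [ 0.02 -0.  ] op 0.197
```

View pics/si10c.png

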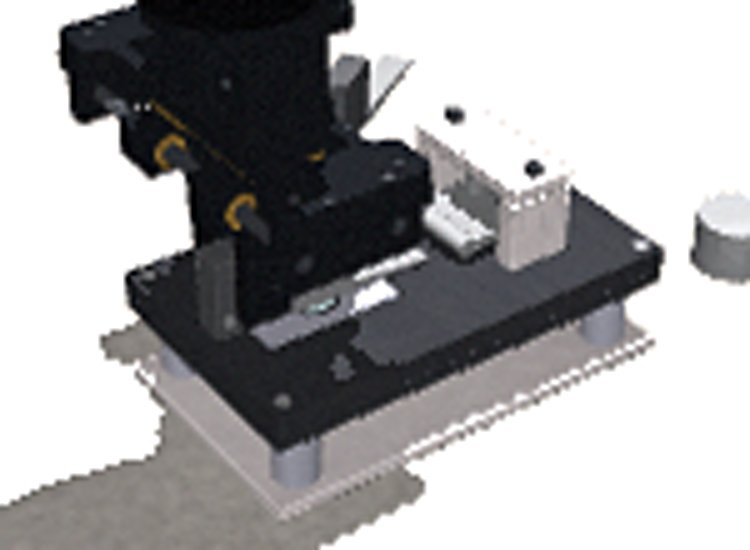

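View pics/sc10c.png

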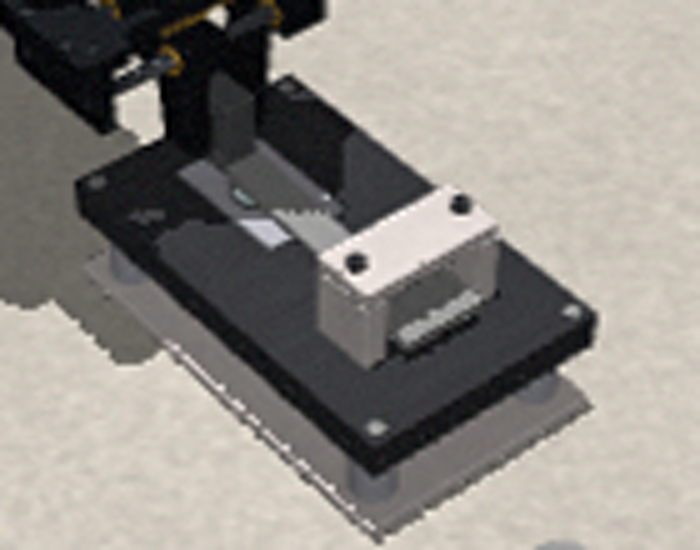

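Both crops show the blade on line, with its tip just before the lip. I'll settle it flat with light contact.

```bash
python3 -m jog '[[0,0,0.001,0,1],[0,0,0,0,1]]'; python3 chk.py;  python3 -m jog '[[0,0,0.0005,0,1],[0,0,0,0,1]]'; python3 chk.py
```

```text
clock: 19.35
tool_pos: [0.4894, -0.0186, 0.0702]
eef_rot: [0.645, 0.764, 0.0, 0.0]
contact_force: [-0.4, 1.0, -0.6]
opening: 0.198
 t 19.35 stage-frame mm [-84.79  -0.12  10.19] F [-0.2  1.1 -0.6] jaw-90-stage deg 0.07 tilt [0. 0.] op 0.198
clock: 19.55
tool_pos: [0.4895, -0.0186, 0.0702]
eef_rot: [0.645, 0.764, 0.0, 0.0]
contact_force: [-1.3, -1.6, 5.5]
opening: 0.198
 t 19.55 stage-frame mm [-84.74  -0.15  10.18] F [-1.6 -1.4  5.5] jaw-90-stage deg 0.07 tilt [ 0.03 -0.02] op 0.198
```

```bash
python3 -m jog '[[0,0,-0.0004,0,1],[0,0.005,0,0,1],[0,0.005,0,0,1],[0,0.005,0,0,1],[0,0,0,0,1],[0,0,0,0,1]]'; python3 chk.py;  python3 -m jog '[[0,0.002,0,0,1],[0,0.002,0,0,1],[0,0.002,0,0,1],[0,0,0,0,1]]'; python3 chk.py; for i in 1 2; do python3 -m jog '[[0,0.001,0,0,1],[0,0.001,0,0,1]]' >/dev/null; python3 chk.py; done
```

```text
clock: 20.15
tool_pos: [0.5055, -0.0158, 0.0702]
eef_rot: [0.645, 0.764, 0.001, 0.001]
contact_force: [0.8, -0.1, 1.1]
opening: 0.198
 t 20.15 stage-frame mm [-6.844e+01 -3.000e-02  1.020e+01] F [ 0.8 -0.2  1.1] jaw-90-stage deg 0.05 tilt [0.13 0.05] op 0.198
clock: 20.55
tool_pos: [0.5093, -0.0152, 0.0702]
eef_rot: [0.645, 0.764, -0.001, -0.0]
contact_force: [-2.6, -0.6, 4.7]
opening: 0.197
 t 20.55 stage-frame mm [-64.58  -0.14  10.16] F [-2.7 -0.2  4.7] jaw-90-stage deg 0.07 tilt [-0.08 -0.04] op 0.197
 t 20.75 stage-frame mm [-63.07  -0.18  10.18] F [-3.8  0.6  5.3] jaw-90-stage deg 0.08 tilt [-0.12 -0.05] op 0.203
 t 20.95 stage-frame mm [-61.04  -0.24  10.17] F [-4.2 -0.4  6.2] jaw-90-stage deg 0.07 tilt [-0.11 -0.06] op 0.197
```

The push is loading the stage (Fz 6 N), which muddies the drag reading. I'll unload it a little before continuing.

```bash
python3 -m jog '[[0,0,-0.0005,0,1],[0,0,0,0,1]]' >/dev/null; python3 chk.py; for i in 1 2 3 4; do python3 -m jog '[[0,0.001,0,0,1],[0,0.001,0,0,1]]' >/dev/null; python3 chk.py; done
```

```text
t 21.15 stage-frame mm [-59.58  -0.06  10.45] F [-0.3 -0.3 -1.3] jaw-90-stage deg 0.07 tilt [0.02 0.02] op 0.199
 t 21.35 stage-frame mm [-57.58  -0.08  10.49] F [-0.5 -0.3 -0.3] jaw-90-stage deg 0.06 tilt [0.01 0.01] op 0.2
 t 21.55 stage-frame mm [-5.562e+01 -5.000e-02  1.059e+01] F [-0.4  0.4 -0.9] jaw-90-stage deg 0.07 tilt [0.01 0.01] op 0.199
 t 21.75 stage-frame mm [-53.69  -0.08  10.63] F [-1.  -0.  -1.5] jaw-90-stage deg 0.07 tilt [0.01 0.  ] op 0.198
 t 21.95 stage-frame mm [-51.72  -0.11  10.64] F [ 0.5 -0.5 -0.2] jaw-90-stage deg 0.06 tilt [0. 0.] op 0.199
```

```bash
python3 -m jog '[[0,0,0.0005,0,1],[0,0,0,0,1]]' >/dev/null; python3 chk.py; for i in 1 2 3 ; do python3 -m jog '[[0,0.001,0,0,1],[0,0.001,0,0,1]]' >/dev/null; python3 chk.py; done
```

```text
t 22.15 stage-frame mm [-51.62  -0.09  10.2 ] F [-0.2  0.3 -0.8] jaw-90-stage deg 0.06 tilt [0.02 0.  ] op 0.196
 t 22.35 stage-frame mm [-50.23  -0.16  10.19] F [-1.  -0.9  2.8] jaw-90-stage deg 0.07 tilt [-0.04 -0.02] op 0.202
 t 22.55 stage-frame mm [-48.05  -0.12  10.17] F [-1.6 -0.4  2.9] jaw-90-stage deg 0.07 tilt [-0.03 -0.02] op 0.203
 t 22.75 stage-frame mm [-46.    -0.15  10.17] F [-1.9  0.7  3.4] jaw-90-stage deg 0.06 tilt [-0.02 -0.02] op 0.199
```

```bash
python3 -m jog '[[0,0,-0.0002,0,1],[0,0,0,0,1]]' >/dev/null; python3 chk.py; for i in 1 2 3 4; do python3 -m jog '[[0,0.001,0,0,1],[0,0,0,0,1]]' >/dev/null; python3 chk.py; done
```

```text
t 22.95 stage-frame mm [-4.521e+01 -1.000e-02  1.019e+01] F [-0.3  0.7 -1.4] jaw-90-stage deg 0.06 tilt [0.05 0.03] op 0.195
 t 23.15 stage-frame mm [-44.41  -0.06  10.24] F [-0.   0.  -1.4] jaw-90-stage deg 0.06 tilt [0.03 0.02] op 0.201
 t 23.35 stage-frame mm [-43.74  -0.13  10.25] F [ 0.2  0.2 -1.5] jaw-90-stage deg 0.06 tilt [0. 0.] op 0.2
 t 23.55 stage-frame mm [-43.25  -0.11  10.23] F [-1.5 -0.1 -0.4] jaw-90-stage deg 0.07 tilt [-0.05 -0.02] op 0.199
 t 23.75 stage-frame mm [-42.23  -0.17  10.23] F [-2.4  0.3 -0. ] jaw-90-stage deg 0.06 tilt [-0.05 -0.02] op 0.197
```

Drag begins at x≈-43.5 (Fx -1.5 to -2.4 N with Fz≈0). That means a depth of about 26.5 mm and a gap of about 4.2 mm, inside the stated range. I'll go on in 1 mm steps, expecting 1 mm of lift about 12 mm further in, at x≈-31.5.

```bash
for i in 1 2 3 4 5 6; do python3 -m jog '[[0,0.001,0,0,1],[0,0,0,0,1]]' >/dev/null; python3 chk.py; done
```

```text
t 23.95 stage-frame mm [-40.97  -0.15  10.24] F [-1.4 -0.6 -0.4] jaw-90-stage deg 0.06 tilt [-0.02 -0.01] op 0.201
 t 24.15 stage-frame mm [-39.82  -0.13  10.26] F [-1.2  0.2 -1.4] jaw-90-stage deg 0.06 tilt [-0.01 -0.  ] op 0.201
 t 24.35 stage-frame mm [-38.82  -0.13  10.27] F [-2.  -0.3 -1.8] jaw-90-stage deg 0.06 tilt [-0.01 -0.  ] op 0.202
 t 24.55 stage-frame mm [-37.81  -0.11  10.28] F [-2.5  0.1 -0.8] jaw-90-stage deg 0.06 tilt [-0. -0.] op 0.199
 t 24.75 stage-frame mm [-36.8   -0.12  10.29] F [-2.3  0.6 -1.4] jaw-90-stage deg 0.06 tilt [-0. -0.] op 0.199
 t 24.95 stage-frame mm [-35.84  -0.1   10.29] F [-2.8 -0.8 -0.4] jaw-90-stage deg 0.06 tilt [-0.01 -0.  ] op 0.199
```

```bash
python3 -m jog '[[0,0,0.0003,0,1],[0,0,0,0,1]]' >/dev/null; python3 chk.py; for i in 1 2; do python3 -m jog '[[0,0.001,0,0,1],[0,0,0,0,1]]' >/dev/null; python3 chk.py; done
python3 - <<'E'
from h import *
a=cv2.imread('pics/side10.png');b=cv2.imread('pics/scene10.png')
ca,ia=snap('side','side11');cb,ib=snap('scene','scene11')
ia=ia[...,::-1];ib=ib[...,::-1]
f=lambda x:cv2.resize(np.clip(x.astype(float)*2,0,255).astype(np.uint8),None,fx=8,fy=8,interpolation=cv2.INTER_CUBIC)
t=np.vstack([np.hstack([f(a[180:215,318:363]),f(ia[180:215,318:363])]),np.hstack([f(b[195:230,320:365]),f(ib[195:230,320:365])])])
cv2.imwrite('pics/cmp11.png',t)
E
```

```text
t 25.15 stage-frame mm [-35.83  -0.11  10.2 ] F [-3.1 -0.8  1.3] jaw-90-stage deg 0.07 tilt [ 0.01 -0.01] op 0.202
 t 25.35 stage-frame mm [-35.59  -0.1   10.19] F [-5.5  0.9  4.2] jaw-90-stage deg 0.07 tilt [-0.07 -0.04] op 0.203
 t 25.55 stage-frame mm [-34.75  -0.11  10.2 ] F [-5.6 -0.3  3.1] jaw-90-stage deg 0.07 tilt [-0.09 -0.04] op 0.204
```

View pics/cmp11.png

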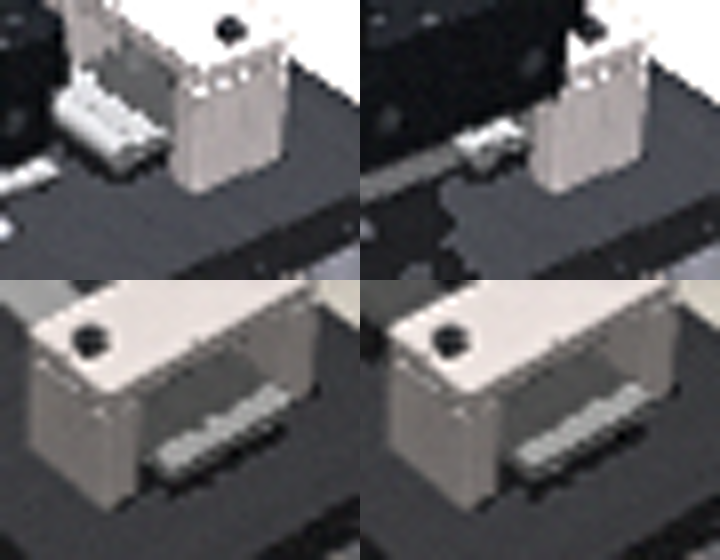

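The crops are consistent with a small rise of the lip, but their resolution is only about a third of a pixel per mm. Fx grows in the same ratio as the spring law after that onset. Correcting for the blade hovering about 0.05 mm, the flat onset is at x≈-42.9, so the target is x≈-31.

```bash
python3 -m jog '[[0,0.001,-0.0001,0,1],[0,0,0,0,1]]' >/dev/null; python3 chk.py; for i in 1 2; do python3 -m jog '[[0,0.001,0,0,1],[0,0,0,0,1]]' >/dev/null; python3 chk.py; done
```

```text
t 25.85 stage-frame mm [-33.58  -0.16  10.17] F [-5.7 -1.2  2.8] jaw-90-stage deg 0.07 tilt [-0.07 -0.04] op 0.197
 t 26.05 stage-frame mm [-32.92  -0.11  10.22] F [-6.5  0.4  3.8] jaw-90-stage deg 0.07 tilt [-0.11 -0.05] op 0.199
 t 26.25 stage-frame mm [-32.1   -0.16  10.21] F [-6.6  0.1  4.2] jaw-90-stage deg 0.07 tilt [-0.12 -0.06] op 0.2
```

```bash
python3 -m jog '[[0,0.001,-0.0002,0,1],[0,0,0,0,1],[0,0,0,0,1]]' >/dev/null; python3 chk.py;  python3 -m jog '[[0,0,0,0,1],[0,0,0,0,1]]' >/dev/null; python3 chk.py
python3 - <<'E'
from h import *
for c in ['scene','side','wrist']:
    cal,im=snap(c,c+'12')
a=cv2.imread('pics/scene10.png',0).astype(np.float32);b=cv2.imread('pics/scene12.png',0).astype(np.float32)
for n,(x0,y0,x1,y1) in dict(plate_far_edge=(336,203,358,220),bridge=(322,186,358,200),corner=(366,205,382,218)).items():
    print(n,cv2.phaseCorrelate(a[y0:y1,x0:x1],b[y0:y1,x0:x1],cv2.createHanningWindow((x1-x0,y1-y0),cv2.CV_32F)))
cal=r.get_calibration('scene'); print('px/mm up', (proj(cal,'scene',[.65,0,.071])-proj(cal,'scene',[.65,0,.07])))
im=cv2.imread('pics/side12.png'); cv2.imwrite('pics/s12c.png',cv2.resize(np.clip(im[150:260,240:390]*2.,0,255).astype(np.uint8),None,fx=5,fy=5,interpolation=cv2.INTER_CUBIC))
E
```

```text
t 26.55 stage-frame mm [-30.64  -0.14  10.18] F [-5.1  0.4  1.1] jaw-90-stage deg 0.07 tilt [-0.08 -0.03] op 0.202
 t 26.75 stage-frame mm [-30.62  -0.16  10.21] F [-5.5 -0.1  0.9] jaw-90-stage deg 0.07 tilt [-0.08 -0.03] op 0.204
plate_far_edge ((0.09092740265626453, 0.17828331006013265), -0.08303251034683651)
bridge ((-0.00339255093810209, 0.3747160389527666), 0.9302801136617307)
corner ((-0.013118130361467806, 0.5171246300666956), 1.0041640296578407)
px/mm up [ 0.01388473 -0.32821046]
```

View pics/s12c.png

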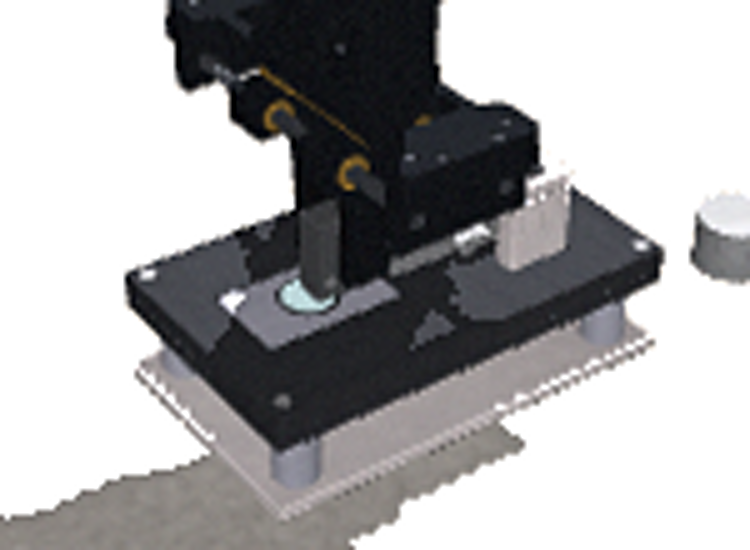

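View pics/wrist12.png

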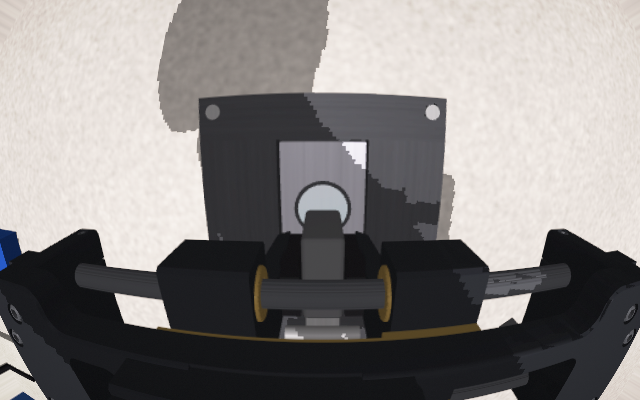

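The blade lies flat under the hold-down plate, on the centre line. The handle sits in the same place in the wrist view as before the push (top at (323,212)), so it has not slipped. The pose is steady over 0.2 s, drag is about 5.3 N and Fz about 1 N, and the lift works out at about 1.0 mm. Handing in.

```bash
python3 -c "
from h import *
print(r.finish_job())"
```

```text
the job is handed in; nothing more can be done
None
```

I seated the insert and slid the blade under the hold-down plate. The job was handed in at about 27 s, with the arm still gripping the handle and holding the blade at depth. No verdict was reported.

- **Insert:** I used the right-most insert and set it window up in the recess. I then pressed it with the closed fingers to 41 N. The fingertips stopped at z = 60.3 mm against the stage top at 60 mm, and the side picture showed no edge standing proud.
- **Blade:** I gripped the blade nearest the base by its handle and slid it flat, tip first, under the lip. Drag began at about 26.5 to 27 mm depth, which puts the rest gap at about 4.2 mm. I pushed on 12 mm to a depth of about 39.4 mm, which gives a calculated lift of about 1.0 mm.
- **Last readings:** Drag was 5.1 to 5.5 N with about 1 N of downward load. Depth was steady, and the handle had not shifted in the grip.

**Weak check:** The scene camera gives only about 0.33 px per mm of lift. Its image-shift estimate was noisy: the fixed bridge itself appeared to move 0.4 px. It suggests a rise of roughly 0.6 to 1 mm but does not confirm it, so the lift figure rests on depth and force.

I never touched the dish, cap or rack, but I did not measure their positions again at the end.

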